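# Put the paint droppers back in their colour racks

### The arm

A 7-joint arm with a two-finger parallel gripper is mounted at the origin on the work surface. World frame = base frame: x ahead of the robot, y to its left, z up, the work surface at z = 0. Lengths are in m, angles in rad, forces in N, time in s.
With the tool pointing down it reaches from about 0.4 to 0.85 m from the base axis. Payload 4.5 kg.
Tool frame: the origin (TCP) lies on the centre line of the jaws, within the pads' length; the fingertips stand 19 mm ahead of it and the grasp point (between the pads) is the TCP (env.nose_length is the distance from the TCP to the fingertips, in m); z points along the fingers, y is the line along which they close (so a half turn about z gives the same grasp; the last joint's range is limited). The gripper opens to 88 mm and grips with 3 to 60 N. Pads are 18 mm wide; open, the fingers measure 123 mm over their backs; the gripper's body (75 mm by 187 mm) begins 45 mm behind the grasp point.
Start: joints at [1.376, 0.689, -0.195, 1.565, 0.157, 0.902, -0.215], TCP at [0.142, -0.609, 0.258] pointing down, gripper open.
Joint ranges: [-3.01, 3.01], [-0.46, 2.08], [-1.47, 1.51], [0.13, 2.56], [-1, 4.14], [0.04, 2.09], [-2.66, 2.66]. Speed limits (rad/s): [2.57, 2.57, 3.14, 3.14, 3.14, 3.14, 3.14].

### API

Orientations are given as a rotation vector (axis times angle).
In Python, from rig import env, grab_frame, recognise, masks_of, landmark_of gives the robot as it stands.
- The arm moves only by the shell command python3 -m handwheel [FORCE], which reads ROWS from standard input. ROWS is a JSON list that holds a single list of rows (three levels of brackets), with 1 to 5 rows, each of 7 numbers: the opening from 0.0 (shut) to 1.0 (fully open), then dx, dy, dz in shares of 0.75 m (1.0 is 0.75 m), then a rotation vector rx, ry, rz in shares of pi rad (1.0 is pi rad); each row is the pose to reach, as a shift and turn from the pose commanded when the command began, along the tool's axes at that moment; what a row does not reach only later rows make up. A row lasts 1/8 s, in which the tool goes at most 0.0625 m and 0.188 rad, less where a joint would pass 70% of its speed; a pose out of reach is approached as far as the arm can. The fingers move at their own pace and stop on an object; FORCE is the grip in N (left out, the last holds). Time passes only in rows, so rows that do not move let the fingers close. It prints the time, the measured TCP pose, the force, the opening and the grip force at its end. No shift or turn number may pass 1 either way. Input that does not fit is refused with a message, and nothing moves.
- env.state(): the state, without advancing time (a new reading comes with each control period).
- grab_frame(name): name is "scene" or "side" or "wrist"; returns a dict with "frame" (420x560x3 uint8, blue, green, red), "depth" (420x560 float32, m along the optical axis (not along the pixel's ray), 0 where there is no reading), "fx", "fy", "cx", "cy" (pixels), "k1" (the pictures are not rectified: a ray, as slopes to the right and down, at radius r is drawn at 1 + k1 r^2 times it, then the intrinsics apply), "T" (4x4, takes a point from camera to world coordinates); the wrist camera has in their place "hand_eye" (4x4, takes a point from camera to tool coordinates, whose origin is the TCP and whose axes are the flange's). Camera axes: x right, y up, looking along -z (the intrinsics and any distortion apply to the point x, -y, -z); pixel columns grow to the right and rows downward; lengths in m; the calibration is good to about 2 mm. A picture is of the moment at which its call begins: read the wrist's pose just before it.
- env.hand_in(): hands the job in; it is judged then, once.
Trained networks look in the newest picture that a camera, given by its name, has taken for a name from the list of things; names that differ only in an ending like _2 or _b are one class to them, and where a whole thing is asked for, a point or a joint stands for the part that bears it (a point fixed in the world has none). Each returns a list of dicts, best first, with "confidence" (0 to 1); they miss things now and then, are a little off and sometimes report something else, mostly with a low value. They report only what shows in the picture. A call takes as long as a camera call.
- recognise(camera, thing): "point" ([x, y, z] in m, in world coordinates, good to about 4 mm: the middle of the surface that is visible of it).
- masks_of(camera, thing): "mask" (420x560 bool, what is visible of it).
- landmark_of(camera, thing): "point" ([x, y, z] in m, in world coordinates, good to about 4 mm: a listed point, or the origin of a listed thing).
The state is a dict: "t": time; "joint_pos": joint angles; "joint_velocities": joint speeds; "joint_efforts": joint torques, N m; "position": TCP position; "tool_rot": TCP orientation; "contact_force": force on the tool from outside, world axes, zero at the start; "wrist_torque": the same for the moment, N m; "gripper_width": opening from 0.0 (shut) to 1.0 (fully open); "gripper_force": force on a finger pad.
Only numpy, scipy, OpenCV 4.12 (cv2) and the standard library are available. Lean on these libraries where they do the work, as an engineer would, in place of code of your own. Each camera call takes 0.05 s, during which the arm holds its last target. There are 200 camera calls.

### The job

Painting is done for now: put the four loose dropper bottles away, each standing upright in the empty place of the rack that holds its own colour family (red, yellow, green, blue). Keep the bottles upright all the while so that they do not leak, and do not shift the racks. The two squat screw-top jars are still in use: leave them where they stand.

Things in the scene. Friction and masses are not known exactly. Their poses are not given: they have to be found in the camera images.
- bottle_red: loose dropper bottle of bright red paint, standing on the bench: round body 25 mm in diameter and 50 mm tall with a narrow paper band, a red shoulder sloping in from 50 to 56 mm, then a narrow black tapered nozzle cap (14 mm wide at its foot) up to 80 mm; about 30 g. Origin: centre of its underside; z points up its axis; its yaw means nothing.
- bottle_yellow: loose dropper bottle of golden yellow paint, standing on the bench: round body 25 mm in diameter and 50 mm tall with a narrow paper band, a yellow shoulder sloping in from 50 to 56 mm, then a narrow black tapered nozzle cap (14 mm wide at its foot) up to 80 mm; about 30 g. Origin: centre of its underside; z points up its axis; its yaw means nothing.
- bottle_green: loose dropper bottle of dark mid-green paint, standing on the bench: round body 25 mm in diameter and 50 mm tall with a narrow paper band, a green shoulder sloping in from 50 to 56 mm, then a narrow black tapered nozzle cap (14 mm wide at its foot) up to 80 mm; about 30 g. Origin: centre of its underside; z points up its axis; its yaw means nothing.
- bottle_blue: loose dropper bottle of bright blue paint, standing on the bench: round body 25 mm in diameter and 50 mm tall with a narrow paper band, a blue shoulder sloping in from 50 to 56 mm, then a narrow black tapered nozzle cap (14 mm wide at its foot) up to 80 mm; about 30 g. Origin: centre of its underside; z points up its axis; its yaw means nothing.
- rack_red: white 4-place bottle tray, loose, 0.4 kg; floor 4 mm, lip 14 mm high and 3 mm thick, inside 43 mm (x) by 145 mm (y). Three fixed droppers (pale red, dark red and very dark red; tops at 84 mm) 34 mm apart along y, one place empty, ringed grey: one bottle on its -y side, two on +y. Origin: on the bench under the middle of the EMPTY place, z up. A bottle there has 9 mm play.
- rack_yellow: white 4-place bottle tray, loose, 0.4 kg; floor 4 mm, lip 14 mm high and 3 mm thick, inside 43 mm (x) by 145 mm (y). Three fixed droppers (pale yellow, bright yellow and dark ochre yellow; tops at 84 mm) 34 mm apart along y, one place empty, ringed grey: two bottles on its -y side, one on +y. Origin: on the bench under the middle of the EMPTY place, z up. A bottle there has 9 mm play.
- rack_green: white 4-place bottle tray, loose, 0.4 kg; floor 4 mm, lip 14 mm high and 3 mm thick, inside 43 mm (x) by 145 mm (y). Three fixed droppers (pale green, bright green and very dark green; tops at 84 mm) 34 mm apart along y, one place empty, ringed grey: two bottles on its -y side, one on +y. Origin: on the bench under the middle of the EMPTY place, z up. A bottle there has 9 mm play.
- rack_blue: white 4-place bottle tray, loose, 0.4 kg; floor 4 mm, lip 14 mm high and 3 mm thick, inside 43 mm (x) by 145 mm (y). Three fixed droppers (pale blue, dark blue and navy; tops at 84 mm) 34 mm apart along y, one place empty, ringed grey: one bottle on its -y side, two on +y. Origin: on the bench under the middle of the EMPTY place, z up. A bottle there has 9 mm play.
- jar_red: squat screw-top jar of red paint, 39 mm in diameter, 41 mm tall, with a wide ribbed lid of the same red and no nozzle; loose on the bench, about 60 g, still in use. Origin: centre of its underside, z up.
- jar_blue: squat screw-top jar of blue paint, 39 mm in diameter, 41 mm tall, with a wide ribbed lid of the same blue and no nozzle; loose on the bench, about 60 g, still in use. Origin: centre of its underside, z up.

How it is judged:
At the end, for the whole second after the job is handed in: Each dropper stands on the floor of its own colour's rack, within 12 mm of the middle of the empty place along and across, upright within 0.12 rad, at rest; racks level within 0.05 rad and within 20 mm of their start; jars upright within 0.1 rad and within 25 mm of their start (x of bottle_red in the frame of rack_red between -0.012 and 0.012 m and y of bottle_red in the frame of rack_red between -0.012 and 0.012 m and z of bottle_red in the frame of rack_red between 0.001 and 0.008 m and angle between each of bottle_red, bottle_yellow, bottle_green, bottle_blue's own z axis and vertical below 0.12 rad and linear speed of each of bottle_red, bottle_yellow, bottle_green, bottle_blue below 0.02 m/s and distance of each of rack_red, rack_yellow, rack_green, rack_blue from where it was at the start of the episode below 0.02 m and angle between each of rack_red, rack_yellow, rack_green, rack_blue's own z axis and vertical below 0.05 rad and x of bottle_yellow in the frame of rack_yellow between -0.012 and 0.012 m and y of bottle_yellow in the frame of rack_yellow between -0.012 and 0.012 m and z of bottle_yellow in the frame of rack_yellow between 0.001 and 0.008 m and x of bottle_green in the frame of rack_green between -0.012 and 0.012 m and y of bottle_green in the frame of rack_green between -0.012 and 0.012 m and z of bottle_green in the frame of rack_green between 0.001 and 0.008 m and x of bottle_blue in the frame of rack_blue between -0.012 and 0.012 m and y of bottle_blue in the frame of rack_blue between -0.012 and 0.012 m and z of bottle_blue in the frame of rack_blue between 0.001 and 0.008 m and distance of each of jar_red, jar_blue from where it was at the start of the episode below 0.025 m and angle between each of jar_red, jar_blue's own z axis and vertical below 0.1 rad); the robot touches nothing.
It fails at once if a dropper bottle is tipped by more than 0.7 rad (angle between any of bottle_red, bottle_yellow, bottle_green, bottle_blue's own z axis and vertical above 0.7 rad).
It fails at once if a jar is moved more than 25 mm (distance of any of jar_red, jar_blue from where it was at the start of the episode above 0.025 m).
It fails at once if a rack is moved more than 20 mm (distance of any of rack_red, rack_yellow, rack_green, rack_blue from where it was at the start of the episode above 0.02 m).
It also fails if it takes over 104 s, if anything falls off the work surface, if the arm or the gripper's body presses on something with over 40 N, if the wrist force passes 120 N, or if a joint passes its speed limit or range.

## Working session

There is one attempt and no reset: what is moved stays moved. The work goes in short steps, Python scripts to look and compute and a shell command to move; the robot and the scene stay as the last step left them, time stands still between calls to the robot, and variables do not carry over. Pictures are saved under pics/ and viewed, at most 14 in all, crops included, and the job is handed in when it is done.

```bash
ls; mkdir -p pics
cat > h.py <<'E'
import numpy as np, cv2
from rig import env, grab_frame, recognise, masks_of, landmark_of
from scipy.spatial.transform import Rotation as R
def cloud(f, T=None):
    """world point of every pixel"""
    T = f.get("T") if T is None else T
    h,w=f["depth"].shape
    K=np.array([[f["fx"],0,f["cx"]],[0,f["fy"],f["cy"]],[0,0,1.]])
    v,u=np.mgrid[:h,:w]
    n=cv2.undistortPoints(np.stack([u,v],-1).reshape(-1,1,2).astype(float),K,np.array([f["k1"],0,0,0.])).reshape(h,w,2)
    d=f["depth"]
    P=np.stack([n[...,0]*d,-n[...,1]*d,-d],-1)
    return P@T[:3,:3].T+T[:3,3]
E
python3 - <<'E'
from h import *
s=env.state(); print(s["t"],s["position"],s["tool_rot"],s["gripper_width"])
for c in("scene","side"):
    f=grab_frame(c); cv2.imwrite(f"pics/{c}0.png",f["frame"]); np.savez(f"{c}0.npz",**f)
    print(c,f["T"][:3,3].round(2))
    for n in("bottle","rack","jar"):
        for k in("red","yellow","green","blue"):
            if n=="jar" and k in("yellow","green"):continue
            t=f"{n}_{k}"
            print(t,[(np.round(r["point"],3).tolist(),round(r["confidence"],2)) for r in landmark_of(c,t)[:3]])
E
```

```text
pics
0.0 [ 0.14153852 -0.60816319  0.25689666] [-3.11927110e+00 -3.58432828e-01  6.02702330e-04] 0.9984574865757025
scene [ 0.93 -0.49  0.67]
bottle_red [([0.491, 0.149, 0.002], 0.6)]
bottle_yellow [([0.481, -0.146, -0.002], 0.59)]
bottle_green [([0.449, 0.04, -0.0], 0.71)]
bottle_blue [([0.446, -0.241, -0.002], 0.67)]
rack_red [([0.59, -0.324, 0.004], 0.59)]
rack_yellow [([0.667, 0.112, -0.0], 0.86)]
rack_green [([0.661, -0.098, -0.001], 0.85)]
rack_blue [([0.585, 0.333, -0.002], 0.81)]
jar_red [([0.44, -0.042, 0.0], 0.88), ([0.45, 0.042, -0.003], 0.68)]
jar_blue [([0.431, 0.249, -0.003], 0.67)]
side [ 0.38 -0.58  0.61]
bottle_red [([0.489, 0.155, -0.002], 0.65)]
bottle_yellow [([0.481, -0.143, 0.002], 0.62)]
bottle_green [([0.451, 0.044, 0.005], 0.73)]
bottle_blue [([0.443, -0.237, 0.001], 0.91), ([0.488, 0.151, -0.003], 0.31)]
rack_red [([0.592, -0.327, -0.002], 0.78)]
rack_yellow [([0.667, 0.111, -0.002], 0.94)]
rack_green [([0.653, -0.104, -0.006], 0.83)]
rack_blue [([0.586, 0.329, 0.001], 0.58)]
jar_red [([0.434, -0.043, 0.002], 0.71)]
jar_blue [([0.431, 0.252, -0.001], 0.97)]
```

View pics/scene0.png

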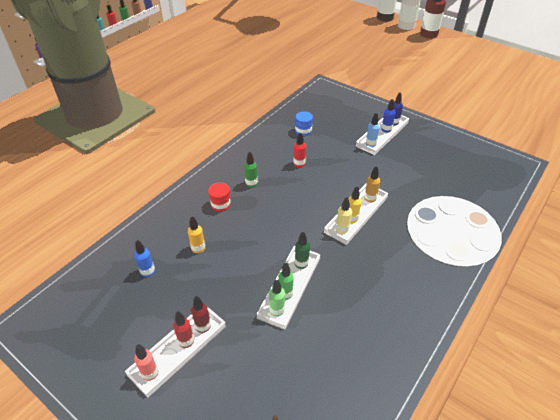

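View pics/side0.png

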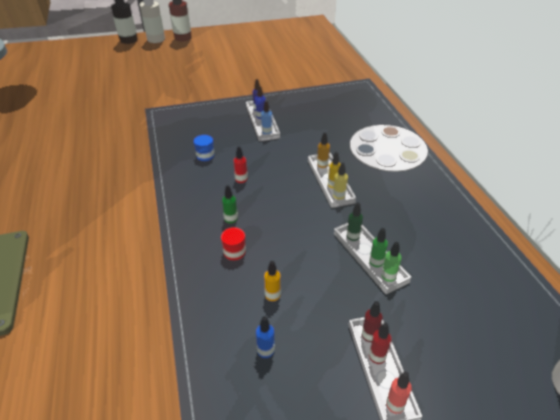

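Both views agree with the networks: the loose bottles in the scene picture are red (300,152), green (251,170), yellow (196,236) and blue (145,260). The jars are at (304,123) and (220,197), and the racks run roughly along y with one gap each. Next I'll refine the positions from depth.

```bash
cat > m.py <<'E'
from h import *
from scipy.optimize import least_squares
def fit(P, c, r=.0125, z=(.012,.05)):
    """fixed-radius circle fit (per camera cloud) near c"""
    c=np.array(c[:2],float)
    for _ in range(4):
        q=P[(P[...,2]>z[0])&(P[...,2]<z[1])&(np.hypot(P[...,0]-c[0],P[...,1]-c[1])<.0165)][:,:2]
        if len(q)<15: return None,len(q)
        c=least_squares(lambda x:np.hypot(*(q-x).T)-r,c,loss="soft_l1",f_scale=.001).x
    return c,len(q)
E
cat > run.py <<'E'
from m import *
C={c:cloud({k:v for k,v in np.load(c+"0.npz").items()}) for c in("scene","side")}
L=dict(red=(.49,.152),yellow=(.481,-.145),green=(.45,.042),blue=(.445,-.239))
RK=dict(red=((.591,-.325),-1),yellow=((.667,.112),1),green=((.657,-.101),1),blue=((.586,.331),-1))
for k,c in L.items():
    print(k,[(n,)+tuple(np.round(x,4)if x is not None else x for x in fit(P,c)) for n,P in C.items()])
for k,(o,s) in RK.items():
  for n,P in C.items():
    # cap blobs of the fixed bottles (z>.062), k-means with 3 centres
    m=(P[...,2]>.064)&(P[...,2]<.09)&(np.hypot(P[...,0]-o[0],P[...,1]-o[1])<.09)
    q=P[m][:,:2].astype(np.float32)
    _,_,c=cv2.kmeans(q,3,None,(3,50,1e-5),10,cv2.KMEANS_PP_CENTERS)
    c=c[c[:,1].argsort()]
    f=[fit(P,x,z=(.02,.054)) for x in c]
    # offsets along rack: s=-1 -> -1,+1,+2 ; s=+1 -> -2,-1,+1
    a=np.array([-1,1,2] if s<0 else [-2,-1,1])*.034
    ok=[i for i in range(3) if f[i][0] is not None]
    X=np.array([f[i][0] for i in ok]);A=a[ok]
    p=np.polyfit(A,X,1)
    print(k,n,len(q),[x[1] for x in f],"spacing",np.linalg.norm(p[0]).round(3),"yaw",np.arctan2(-p[0][0],p[0][1]).round(3),"origin",p[1].round(4),"resid mm",(1e3*(X-np.outer(A,p[0])-p[1])).round(1).tolist())
E
python3 run.py
```

```text
red [('scene', array([0.491 , 0.1507]), np.int64(174)), ('side', array([0.4922, 0.1504]), np.int64(196))]
yellow [('scene', array([ 0.4795, -0.1461]), np.int64(218)), ('side', array([ 0.4804, -0.1459]), np.int64(253))]
green [('scene', array([0.4484, 0.0422]), np.int64(183)), ('side', array([0.4496, 0.042 ]), np.int64(212))]
blue [('scene', array([ 0.4458, -0.236 ]), np.int64(225)), ('side', array([ 0.4462, -0.2356]), np.int64(303))]
red scene 326 [250, 210, 223] spacing 0.995 yaw -0.083 origin [ 0.5915 -0.3246] resid mm [[0.2, -0.2], [-0.5, 0.5], [0.3, -0.3]]
red side 410 [288, 263, 217] spacing 1.001 yaw -0.085 origin [ 0.592  -0.3245] resid mm [[0.1, 0.1], [-0.3, -0.2], [0.2, 0.1]]
yellow scene 211 [188, 133, 175] spacing 0.999 yaw -0.012 origin [0.6652 0.1122] resid mm [[0.0, -0.0], [-0.0, 0.0], [0.0, -0.0]]
yellow side 195 [181, 107, 164] spacing 1.001 yaw -0.011 origin [0.6663 0.1116] resid mm [[-0.1, 0.1], [0.2, -0.2], [-0.1, 0.1]]
green scene 269 [211, 159, 192] spacing 0.999 yaw 0.225 origin [ 0.6569 -0.0987] resid mm [[0.0, -0.0], [-0.1, 0.1], [0.0, -0.0]]
green side 267 [235, 229, 201] spacing 0.993 yaw 0.223 origin [ 0.6578 -0.099 ] resid mm [[-0.1, 0.0], [0.1, -0.1], [-0.0, 0.0]]
blue scene 158 [149, 144, 85] spacing 1.001 yaw -0.032 origin [0.5834 0.3307] resid mm [[-0.1, -0.1], [0.2, 0.3], [-0.1, -0.2]]
blue side 140 [144, 99, 38] spacing 0.988 yaw -0.042 origin [0.585  0.3307] resid mm [[0.1, -0.2], [-0.3, 0.5], [0.2, -0.3]]
```

```bash
cat > go.py <<'E'
# usage: go.py x y z psi -> shift and turn in tool axes from the present pose
import sys; from h import *
s=env.state(); x,y,z,p=map(float,sys.argv[1:5])
R0=R.from_rotvec(s["tool_rot"]); R1=R.from_euler("z",p)*R.from_euler("x",np.pi)
d=R0.inv().apply(np.array([x,y,z])-s["position"])
print("t",round(s["t"],2),"pos",s["position"].round(4),"grip",round(s["gripper_width"],3),round(s["gripper_force"],1),"q1,q7",s["joint_pos"][[0,6]] if hasattr(s["joint_pos"],"shape") else (s["joint_pos"][0],s["joint_pos"][6]))
print("d",d.round(4),"rot",(R0.inv()*R1).as_rotvec().round(4))
E
python3 go.py .446 -.2358 .16 1.536
```

```text
t 1.1 pos [ 0.1418 -0.6087  0.2577] grip 1.0 0.0 q1,q7 [ 1.37579938 -0.21511305]
d [ 0.3809 -0.2942  0.0977] rot [ 1.0000e-04 -0.0000e+00 -1.3072e+00]
```

The manual's scale: shifts go in shares of 0.75 m and turns go in shares of pi rad. Converting my numbers, 0.25 m / 0.75 = 0.3333, 0.2 m / 0.75 = 0.2667, -0.9 rad / 3.1416 = -0.2865.

```bash
echo '[[[1, 0.0667, -0.0533, 0.0133, 0, 0, -0.0573], [1, 0.1333, -0.1067, 0.0267, 0, 0, -0.1146], [1, 0.2, -0.16, 0.04, 0, 0, -0.1719], [1, 0.2667, -0.2067, 0.0533, 0, 0, -0.2292], [1, 0.3333, -0.2533, 0.0667, 0, 0, -0.2865]]]' | python3 -m handwheel 12; python3 go.py .446 -.2358 .16 1.536
```

```text
t: 1.72
position: [0.3397, -0.3699, 0.2087]
tool_rot: [2.649, 1.687, 0.001]
contact_force: [1.5, -0.8, -0.4]
gripper_width: 1.003
gripper_force: 0.0
t 1.73 pos [ 0.3397 -0.3699  0.2087] grip 1.003 0.0 q1,q7 [ 0.9779617  -0.10395043]
d [0.1665 0.0395 0.0487] rot [ 0.0012  0.0006 -0.4018]
```

Converted, 0.166 m / 0.75 = 0.2213, 0.15 m / 0.75 = 0.2, -0.4 rad / 3.1416 = -0.1273.

```bash
echo '[[[1, 0.0667, 0.016, 0.02, 0, 0, -0.0414], [1, 0.1333, 0.032, 0.04, 0, 0, -0.0859], [1, 0.2, 0.048, 0.0653, 0, 0, -0.1273], [1, 0.2213, 0.052, 0.0653, 0, 0, -0.1273], [1, 0.2213, 0.052, 0.0653, 0, 0, -0.1273]]]' | python3 -m handwheel; python3 go.py .446 -.2358 .042 1.536
```

```text
t: 2.35
position: [0.4453, -0.2372, 0.1598]
tool_rot: [2.266, 2.175, 0.0]
contact_force: [-0.3, -0.8, 1.3]
gripper_width: 0.998
gripper_force: 0.0
t 2.35 pos [ 0.4453 -0.2372  0.1598] grip 0.998 0.0 q1,q7 [ 0.64112062 -0.17813848]
d [0.0015 0.0005 0.1178] rot [ 0.0004  0.0003 -0.0062]
```

Converted, 0.118 m / 0.75 = 0.1573, 0.09 m / 0.75 = 0.12, -0.006 rad / 3.1416 = -0.0019.

```bash
echo '[[[1, 0.002, 0.0007, 0.0667, 0, 0, -0.0019], [1, 0.002, 0.0007, 0.12, 0, 0, -0.0019], [1, 0.002, 0.0007, 0.1573, 0, 0, -0.0019], [1, 0.002, 0.0007, 0.1573, 0, 0, -0.0019]]]' | python3 -m handwheel; echo '[[[0.15, 0, 0, 0, 0, 0, 0], [0, 0, 0, 0, 0, 0, 0], [0, 0, 0, 0, 0, 0, 0], [0, 0, 0, 0, 0, 0, 0]]]' | python3 -m handwheel 12;  python3 go.py .446 -.2358 .042 1.536
```

```text
t: 2.85
position: [0.4432, -0.2381, 0.0407]
tool_rot: [-2.263, -2.176, 0.006]
contact_force: [0.2, -0.3, 0.4]
gripper_width: 0.999
gripper_force: 0.0
t: 3.35
position: [0.4455, -0.2364, 0.0421]
tool_rot: [2.261, 2.18, 0.001]
contact_force: [0.4, -0.2, -0.2]
gripper_width: 0.57
gripper_force: 0.0
t 3.35 pos [ 0.4455 -0.2364  0.0421] grip 0.57 0.0 q1,q7 [ 0.50351046 -0.31917129]
d [0.0007 0.0005 0.0001] rot [ 0.0009  0.0003 -0.0014]
```

Fingers are slow; I'll let them close, then lift.

Converted, -0.15 m / 0.75 = -0.2, -0.12 m / 0.75 = -0.16.

```bash
echo '[[[0, 0, 0, 0, 0, 0, 0], [0, 0, 0, 0, 0, 0, 0], [0, 0, 0, 0, 0, 0, 0], [0, 0, 0, 0, 0, 0, 0], [0, 0, 0, 0, 0, 0, 0]]]' | python3 -m handwheel 12; echo '[[[0, 0, 0, 0, 0, 0, 0], [0, 0, 0, -0.0267, 0, 0, 0], [0, 0, 0, -0.08, 0, 0, 0], [0, 0, 0, -0.16, 0, 0, 0], [0, 0, 0, -0.2, 0, 0, 0]]]' | python3 -m handwheel; python3 go.py .5845 .3307 .19 1.536
```

```text
t: 3.98
position: [0.4453, -0.2362, 0.0416]
tool_rot: [2.261, 2.181, 0.0]
contact_force: [-0.3, 0.1, 0.2]
gripper_width: 0.276
gripper_force: 12.0
t: 4.6
position: [0.4458, -0.2365, 0.1943]
tool_rot: [2.259, 2.179, 0.002]
contact_force: [0.3, -1.1, -1.8]
gripper_width: 0.278
gripper_force: 12.0
t 4.6 pos [ 0.4458 -0.2365  0.1943] grip 0.278 12.0 q1,q7 [ 0.68663201 -0.15499146]
d [0.5719 0.118  0.004 ] rot [ 0.0028  0.001  -0.0015]
```

Converted, 0.23 m / 0.75 = 0.3067, 0.18 m / 0.75 = 0.24.

```bash
echo '[[[0, 0.04, 0.008, 0, 0, 0, 0], [0, 0.1067, 0.0213, 0, 0, 0, 0], [0, 0.1733, 0.036, 0, 0, 0, 0], [0, 0.24, 0.0493, 0, 0, 0, 0], [0, 0.3067, 0.0627, 0, 0, 0, 0]]]' | python3 -m handwheel; echo '[[[0, 0.0667, 0.0133, 0, 0, 0, 0], [0, 0.1333, 0.0267, 0, 0, 0, 0], [0, 0.2, 0.04, 0, 0, 0, 0], [0, 0.2667, 0.0547, 0, 0, 0, 0], [0, 0.3333, 0.0693, 0, 0, 0, 0]]]' | python3 -m handwheel;python3 go.py .5845 .3307 .12 1.536
```

```text
t: 5.22
position: [0.5005, -0.0067, 0.1916]
tool_rot: [2.261, 2.181, -0.001]
contact_force: [1.2, 0.3, -1.3]
gripper_width: 0.279
gripper_force: 12.0
t: 5.85
position: [0.5615, 0.2412, 0.1914]
tool_rot: [2.261, 2.181, -0.001]
contact_force: [1.3, -0.9, -0.5]
gripper_width: 0.281
gripper_force: 12.0
t 5.85 pos [0.5615 0.2412 0.1914] grip 0.281 12.0 q1,q7 [-0.26449273 -0.86720708]
d [0.0904 0.0198 0.0713] rot [-0.0004  0.0009 -0.0012]
```

Converted, 0.09 m / 0.75 = 0.12, 0.08 m / 0.75 = 0.1067.

```bash
echo '[[[0, 0.0533, 0.012, 0.0133, 0, 0, 0], [0, 0.1067, 0.0227, 0.04, 0, 0, 0], [0, 0.12, 0.0267, 0.0533, 0, 0, 0], [0, 0.12, 0.0267, 0.0667, 0, 0, 0], [0, 0.12, 0.0267, 0.0667, 0, 0, 0]]]' | python3 -m handwheel;python3 go.py .5845 .3307 .047 1.536
```

```text
t: 6.48
position: [0.5846, 0.3262, 0.1407]
tool_rot: [2.262, 2.178, -0.005]
contact_force: [0.2, -0.3, -0.3]
gripper_width: 0.275
gripper_force: 12.0
t 6.47 pos [0.5846 0.3262 0.1407] grip 0.275 12.0 q1,q7 [-0.39576693 -0.94265388]
d [ 0.0048 -0.0001  0.0937] rot [-0.0014  0.0034 -0.0031]
```

Run:
```python
from m import *
s=env.state(); f=grab_frame("scene"); cv2.imwrite("pics/b1.png",cv2.resize(f["frame"][60:260,250:500],None,fx=3,fy=3)[:600,:750])
P=cloud(f); print(fit(P,s["position"],z=(.1,.14)), s["position"])
```

```text
(array([0.58417633, 0.32666703]), 199) [0.58457481 0.32621694 0.14069929]
```

Converted, 0.045 m / 0.75 = 0.06, 0.02 m / 0.75 = 0.0267.

```bash
echo '[[[0, 0.004, 0, 0.0267, 0, 0, 0], [0, 0.004, 0, 0.06, 0, 0, 0], [0, 0.004, 0, 0.06, 0, 0, 0]]]' | python3 -m handwheel; python3 go.py .5845 .3307 .047 1.536
```

```text
t: 6.9
position: [0.5834, 0.3305, 0.0942]
tool_rot: [-2.261, -2.181, 0.008]
contact_force: [-0.1, -0.1, 0.0]
gripper_width: 0.279
gripper_force: 12.0
t 6.9 pos [0.5834 0.3305 0.0942] grip 0.279 12.0 q1,q7 [-0.41264991 -0.96658447]
d [0.0004 0.0013 0.0472] rot [-0.0038  0.0033 -0.0013]
```

View pics/b1.png

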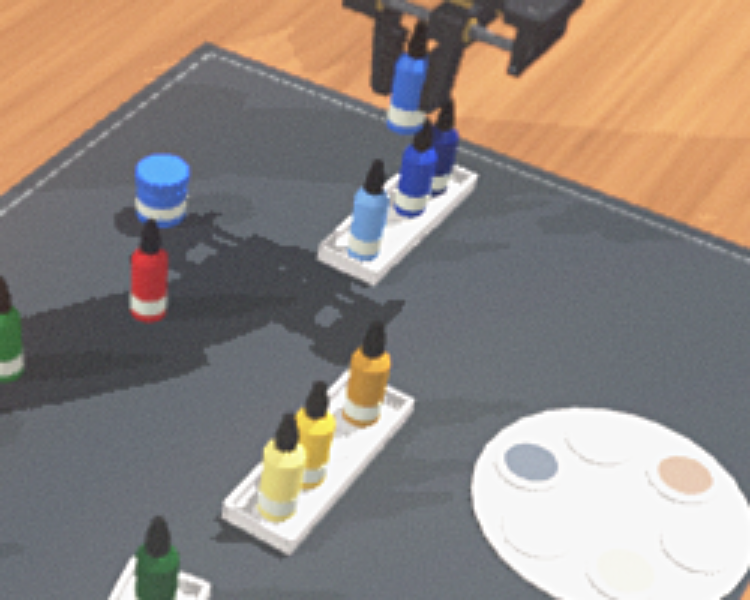

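The picture shows the blue bottle held upright at (405,90), above the gap of its rack (pale blue at (370,215), dark blue at (415,170)). I'll lower it and release.

Converted, 0.048 m / 0.75 = 0.064, 0.0475 m / 0.75 = 0.0633.

```bash
echo '[[[0, 0, 0.0013, 0.0267, 0, 0, 0], [0, 0, 0.0013, 0.0533, 0, 0, 0], [0, 0, 0.0013, 0.0633, 0, 0, 0], [0, 0, 0.0013, 0.0633, 0, 0, 0], [0, 0, 0.0013, 0.064, 0, 0, 0]]]' | python3 -m handwheel; echo '[[[0.5, 0, 0, 0, 0, 0, 0], [0.6, 0, 0, 0, 0, 0, 0], [0.6, 0, 0, 0, 0, 0, 0], [0.6, 0, 0, 0, 0, 0, 0], [0.6, 0, 0, 0, 0, 0, 0]]]' | python3 -m handwheel; python3 go.py .5845 .3307 .16 1.559
```

```text
t: 7.52
position: [0.5862, 0.3325, 0.0491]
tool_rot: [2.261, 2.181, 0.002]
contact_force: [0.9, -0.4, 0.3]
gripper_width: 0.279
gripper_force: 12.0
t: 8.15
position: [0.5859, 0.332, 0.0486]
tool_rot: [2.261, 2.181, -0.0]
contact_force: [0.5, -0.9, 0.7]
gripper_width: 0.6
gripper_force: 0.0
t 8.15 pos [0.5859 0.332  0.0486] grip 0.6 0.0 q1,q7 [-0.42495628 -0.9862353 ]
d [-0.0014 -0.0013 -0.1114] rot [ 0.0001  0.0001 -0.0242]
```

Converted, -0.13 m / 0.75 = -0.1733, -0.1 m / 0.75 = -0.1333.

```bash
echo '[[[0.6, 0, 0, -0.0267, 0, 0, 0], [0.6, 0, 0, -0.08, 0, 0, 0], [0.8, 0, 0, -0.1333, 0, 0, 0], [1, 0, 0, -0.1733, 0, 0, 0]]]' | python3 -m handwheel
python3 - <<'E'
from m import *
f=grab_frame("side"); print(fit(cloud(f),(.585,.331),z=(.016,.054)))
E
python3 go.py .4915 .1505 .15 1.487
```

```text
t: 8.65
position: [0.5864, 0.3326, 0.1821]
tool_rot: [2.261, 2.181, 0.005]
contact_force: [0.5, 1.1, -0.2]
gripper_width: 0.801
gripper_force: 0.0
(array([0.58790461, 0.33196939]), 36)
t 8.7 pos [0.5881 0.334  0.1861] grip 0.847 0.0 q1,q7 [-0.39168141 -0.92492671]
d [-0.1871 -0.0902  0.0343] rot [ 0.0075 -0.0061  0.0475]
```

Converted, -0.187 m / 0.75 = -0.2493, -0.14 m / 0.75 = -0.1867, 0.047 rad / 3.1416 = 0.015.

```bash
echo '[[[1, -0.0533, -0.0267, 0, 0, 0, 0.0064], [1, -0.12, -0.0573, 0.0133, 0, 0, 0.0127], [1, -0.1867, -0.0893, 0.0267, 0, 0, 0.015], [1, -0.2493, -0.12, 0.0453, 0, 0, 0.015], [1, -0.2493, -0.12, 0.0453, 0, 0, 0.015]]]' | python3 -m handwheel; echo '[[[1, 0, 0, 0, 0, 0, 0]]]' | python3 -m handwheel; python3 go.py .4915 .1505 .042 1.487
```

```text
t: 9.32
position: [0.4866, 0.1432, 0.1446]
tool_rot: [2.315, 2.121, -0.011]
contact_force: [0.3, 0.3, 0.0]
gripper_width: 1.001
gripper_force: 0.0
t: 9.45
position: [0.4903, 0.1496, 0.1455]
tool_rot: [2.311, 2.127, 0.005]
contact_force: [0.2, 1.0, -0.0]
gripper_width: 1.002
gripper_force: 0.0
t 9.45 pos [0.4903 0.1496 0.1455] grip 1.002 0.0 q1,q7 [-0.19273014 -0.93922353]
d [0.0008 0.0009 0.1035] rot [ 0.0023 -0.002   0.001 ]
```

Converted, 0.104 m / 0.75 = 0.1387, 0.07 m / 0.75 = 0.0933.

```bash
echo '[[[1, 0.0013, 0.0013, 0.04, 0, 0, 0], [1, 0.0013, 0.0013, 0.0933, 0, 0, 0], [0.7, 0.0013, 0.0013, 0.1387, 0, 0, 0], [0.5, 0.0013, 0.0013, 0.1387, 0, 0, 0], [0.3, 0.0013, 0.0013, 0.1387, 0, 0, 0]]]' | python3 -m handwheel; echo '[[[0, 0, 0, 0, 0, 0, 0], [0, 0, 0, 0, 0, 0, 0], [0, 0, 0, 0, 0, 0, 0], [0, 0, 0, 0, 0, 0, 0], [0, 0, 0, 0, 0, 0, 0]]]' | python3 -m handwheel 12; echo '[[[0, 0, 0, 0, 0, 0, 0], [0, 0, 0, 0, 0, 0, 0], [0, 0, 0, -0.0533, 0, 0, 0], [0, 0, 0, -0.1333, 0, 0, 0], [0, 0, 0, -0.2, 0, 0, 0]]]' | python3 -m handwheel; python3 go.py .592 -.3245 .19 1.487
```

```text
t: 10.07
position: [0.4913, 0.1508, 0.0416]
tool_rot: [2.31, 2.128, 0.004]
contact_force: [-0.3, -0.1, 0.1]
gripper_width: 0.686
gripper_force: 0.0
t: 10.7
position: [0.4905, 0.1493, 0.0409]
tool_rot: [2.312, 2.127, 0.001]
contact_force: [-0.1, -1.1, 3.2]
gripper_width: 0.28
gripper_force: 12.0
t: 11.32
position: [0.4899, 0.1492, 0.1921]
tool_rot: [-2.311, -2.127, 0.001]
contact_force: [1.2, -0.0, -1.4]
gripper_width: 0.276
gripper_force: 12.0
t 11.32 pos [0.4899 0.1492 0.1921] grip 0.276 12.0 q1,q7 [-0.14105422 -0.90764461]
d [-0.4636  0.141   0.0021] rot [-0.0007  0.0002  0.001 ]
```

Converted, -0.23 m / 0.75 = -0.3067, -0.18 m / 0.75 = -0.24.

```bash
echo '[[[0, -0.04, 0.012, 0, 0, 0, 0], [0, -0.1067, 0.032, 0, 0, 0, 0], [0, -0.1733, 0.0533, 0, 0, 0, 0], [0, -0.24, 0.0733, 0, 0, 0, 0], [0, -0.3067, 0.0933, 0, 0, 0, 0]]]' | python3 -m handwheel; echo '[[[0, -0.0667, 0.02, 0, 0, 0, 0], [0, -0.1333, 0.04, 0, 0, 0, 0], [0, -0.2, 0.0613, 0, 0, 0, 0], [0, -0.2533, 0.0773, 0, 0, 0, 0], [0, -0.28, 0.0853, 0, 0, 0, 0]]]' | python3 -m handwheel; python3 go.py .592 -.3245 .14 1.487
```

```text
t: 11.95
position: [0.5407, -0.0873, 0.1902]
tool_rot: [-2.311, -2.127, 0.001]
contact_force: [2.3, -0.2, -0.3]
gripper_width: 0.276
gripper_force: 12.0
t: 12.58
position: [0.5863, -0.3037, 0.1895]
tool_rot: [-2.315, -2.123, 0.003]
contact_force: [-0.4, 0.7, -0.4]
gripper_width: 0.276
gripper_force: 12.0
t 12.57 pos [ 0.5863 -0.3037  0.1895] grip 0.276 12.0 q1,q7 [ 0.65999391 -0.07040448]
d [-0.0202  0.0076  0.0495] rot [-0.0017  0.0011 -0.003 ]
```

Converted, 0.05 m / 0.75 = 0.0667, 0.03 m / 0.75 = 0.04.

```bash
echo '[[[0, -0.016, 0.0067, 0.0133, 0, 0, 0], [0, -0.0267, 0.01, 0.04, 0, 0, 0], [0, -0.0267, 0.01, 0.0667, 0, 0, 0], [0, -0.0267, 0.01, 0.0667, 0, 0, 0], [0, -0.0267, 0.01, 0.0667, 0, 0, 0]]]' | python3 -m handwheel
python3 - <<'E'
from m import *
s=env.state(); f=grab_frame("side"); print(fit(cloud(f),s["position"],z=(.1,.15)),s["position"])
E
python3 go.py .592 -.3245 .047 1.487
```

```text
t: 13.2
position: [0.5935, -0.3198, 0.1407]
tool_rot: [-2.31, -2.129, -0.001]
contact_force: [1.4, -0.9, -0.8]
gripper_width: 0.277
gripper_force: 12.0
(array([ 0.59399913, -0.31867099]), 461) [ 0.59349066 -0.31978705  0.14067805]
t 13.25 pos [ 0.5937 -0.3201  0.1412] grip 0.282 12.0 q1,q7 [ 0.66323391 -0.06543795]
d [-0.0045 -0.0015  0.0942] rot [ 0.001  -0.0001  0.0018]
```

Converted, 0.04 m / 0.75 = 0.0533, 0.02 m / 0.75 = 0.0267.

```bash
echo '[[[0, -0.0067, -0.002, 0.0267, 0, 0, 0], [0, -0.0067, -0.002, 0.0533, 0, 0, 0], [0, -0.0067, -0.002, 0.0533, 0, 0, 0]]]' | python3 -m handwheel; python3 go.py .592 -.325 .0465 1.487
```

```text
t: 13.62
position: [0.5893, -0.3252, 0.0978]
tool_rot: [-2.308, -2.124, 0.004]
contact_force: [-0.4, 0.7, -0.4]
gripper_width: 0.28
gripper_force: 12.0
t 13.62 pos [ 0.5893 -0.3252  0.0978] grip 0.28 12.0 q1,q7 [ 0.66060759 -0.08114798]
d [0.0004 0.0029 0.0513] rot [-0.0049 -0.0013  0.0008]
```

Converted, 0.051 m / 0.75 = 0.068, 0.04 m / 0.75 = 0.0533.

```bash
echo '[[[0, 0, 0.0013, 0.0267, 0, 0, 0], [0, 0, 0.0013, 0.0533, 0, 0, 0], [0, 0, 0.0013, 0.068, 0, 0, 0], [0, 0, 0.0013, 0.068, 0, 0, 0], [0, 0, 0.0013, 0.068, 0, 0, 0]]]' | python3 -m handwheel; echo '[[[0.5, 0, 0, 0, 0, 0, 0], [0.6, 0, 0, 0, 0, 0, 0], [0.6, 0, 0, 0, 0, 0, 0], [0.6, 0, 0, 0, 0, 0, 0], [0.6, 0, 0, 0, 0, 0, 0]]]' | python3 -m handwheel; echo '[[[0.6, 0, 0, -0.0267, 0, 0, 0], [0.6, 0, 0, -0.08, 0, 0, 0], [0.8, 0, 0, -0.1333, 0, 0, 0], [1, 0, 0, -0.1733, 0, 0, 0]]]' | python3 -m handwheel;  python3 go.py .480 -.146 .15 1.559
```

```text
t: 14.25
position: [0.5927, -0.3258, 0.0501]
tool_rot: [2.311, 2.127, 0.001]
contact_force: [-0.4, 0.3, -0.6]
gripper_width: 0.279
gripper_force: 12.0
t: 14.88
position: [0.5922, -0.3258, 0.0497]
tool_rot: [2.312, 2.127, 0.0]
contact_force: [-0.2, 0.1, 0.0]
gripper_width: 0.599
gripper_force: 0.0
t: 15.38
position: [0.593, -0.3258, 0.1832]
tool_rot: [2.309, 2.126, 0.002]
contact_force: [0.9, -0.0, 0.1]
gripper_width: 0.801
gripper_force: 0.0
t 15.38 pos [ 0.593  -0.3258  0.1832] grip 0.801 0.0 q1,q7 [ 0.68156065 -0.03349671]
d [ 0.1699 -0.1276  0.0326] rot [ 0.0031  0.0009 -0.0711]
```

Converted, 0.17 m / 0.75 = 0.2267, 0.13 m / 0.75 = 0.1733, -0.07 rad / 3.1416 = -0.0223.

```bash
echo '[[[1, 0.0533, -0.04, 0, 0, 0, -0.0064], [1, 0.12, -0.0893, 0.0133, 0, 0, -0.0159], [1, 0.1733, -0.1293, 0.0267, 0, 0, -0.0223], [1, 0.2267, -0.17, 0.044, 0, 0, -0.0223], [1, 0.2267, -0.17, 0.044, 0, 0, -0.0223]]]' | python3 -m handwheel; echo '[[[1, 0, 0, 0, 0, 0, 0], [1, 0, 0, 0, 0, 0, 0]]]' | python3 -m handwheel
python3 - <<'E'
from m import *
f=grab_frame("side"); print(fit(cloud(f),(.592,-.3245),z=(.016,.054)))
E
python3 go.py .480 -.146 .042 1.559
```

```text
t: 16.0
position: [0.4771, -0.1421, 0.1474]
tool_rot: [-2.226, -2.213, 0.002]
contact_force: [1.3, -0.7, -0.4]
gripper_width: 0.999
gripper_force: 0.0
t: 16.25
position: [0.4806, -0.1473, 0.1472]
tool_rot: [2.237, 2.203, 0.002]
contact_force: [0.4, -0.3, 0.9]
gripper_width: 0.995
gripper_force: 0.0
(array([ 0.59288173, -0.32388993]), 296)
t 16.3 pos [ 0.4804 -0.1472  0.1471] grip 0.997 0.0 q1,q7 [ 0.45244661 -0.40207983]
d [ 0.0012 -0.0006  0.1051] rot [ 0.0021  0.0008 -0.0036]
```

Red is in place. Next is yellow.

Converted, 0.105 m / 0.75 = 0.14, 0.07 m / 0.75 = 0.0933.

```bash
echo '[[[1, 0.0013, -0.0007, 0.04, 0, 0, 0], [1, 0.0013, -0.0007, 0.0933, 0, 0, 0], [0.7, 0.0013, -0.0007, 0.14, 0, 0, 0], [0.5, 0.0013, -0.0007, 0.14, 0, 0, 0], [0.3, 0.0013, -0.0007, 0.14, 0, 0, 0]]]' | python3 -m handwheel; echo '[[[0, 0, 0, 0, 0, 0, 0], [0, 0, 0, 0, 0, 0, 0], [0, 0, 0, 0, 0, 0, 0], [0, 0, 0, 0, 0, 0, 0], [0, 0, 0, 0, 0, 0, 0]]]' | python3 -m handwheel 12; echo '[[[0, 0, 0, 0, 0, 0, 0], [0, 0, 0, 0, 0, 0, 0], [0, 0, 0, -0.0533, 0, 0, 0], [0, 0, 0, -0.1333, 0, 0, 0], [0, 0, 0, -0.2, 0, 0, 0]]]' | python3 -m handwheel; python3 go.py .6658 .1119 .19 1.559
```

```text
t: 16.92
position: [0.4795, -0.1453, 0.0424]
tool_rot: [2.236, 2.205, 0.001]
contact_force: [0.0, 0.3, -0.2]
gripper_width: 0.685
gripper_force: 0.0
t: 17.55
position: [0.479, -0.1449, 0.0419]
tool_rot: [2.235, 2.206, 0.0]
contact_force: [0.8, 0.2, 3.4]
gripper_width: 0.277
gripper_force: 12.0
t: 18.18
position: [0.4783, -0.1447, 0.1931]
tool_rot: [-2.235, -2.207, 0.0]
contact_force: [0.7, -0.1, -0.7]
gripper_width: 0.277
gripper_force: 12.0
t 18.18 pos [ 0.4783 -0.1447  0.1931] grip 0.277 12.0 q1,q7 [ 0.51339589 -0.36321578]
d [0.259  0.1842 0.0031] rot [-0.0007 -0.0004 -0.001 ]
```

Converted, 0.19 m / 0.75 = 0.2533, 0.15 m / 0.75 = 0.2.

```bash
echo '[[[0, 0.04, 0.028, 0, 0, 0, 0], [0, 0.0933, 0.0667, 0, 0, 0, 0], [0, 0.1467, 0.104, 0, 0, 0, 0], [0, 0.2, 0.1427, 0, 0, 0, 0], [0, 0.2533, 0.18, 0, 0, 0, 0]]]' | python3 -m handwheel; echo '[[[0, 0.04, 0.028, 0, 0, 0, 0], [0, 0.0733, 0.052, 0.0133, 0, 0, 0], [0, 0.092, 0.0653, 0.04, 0, 0, 0], [0, 0.092, 0.0653, 0.0667, 0, 0, 0], [0, 0.092, 0.0653, 0.0667, 0, 0, 0]]]' | python3 -m handwheel; echo '[[[0, 0, 0, 0, 0, 0, 0]]]' | python3 -m handwheel;python3 - <<'E'
from m import *
s=env.state(); f=grab_frame("side"); print(fit(cloud(f),s["position"],z=(.1,.15)),s["position"])
E
python3 go.py .6658 .1119 .047 1.559
```

```text
t: 18.8
position: [0.6165, 0.0446, 0.191]
tool_rot: [-2.235, -2.207, 0.002]
contact_force: [0.1, -0.3, 0.3]
gripper_width: 0.278
gripper_force: 12.0
t: 19.42
position: [0.664, 0.11, 0.139]
tool_rot: [-2.235, -2.205, 0.009]
contact_force: [0.3, -1.0, -0.7]
gripper_width: 0.281
gripper_force: 12.0
t: 19.55
position: [0.666, 0.1106, 0.1418]
tool_rot: [2.237, 2.205, -0.001]
contact_force: [0.1, 0.5, 0.8]
gripper_width: 0.277
gripper_force: 12.0
(array([0.66679215, 0.10932753]), 307) [0.66596283 0.11055326 0.14184907]
t 19.6 pos [0.6663 0.1108 0.1423] grip 0.279 12.0 q1,q7 [-0.00465467 -0.64332205]
d [ 0.0011 -0.0006  0.0953] rot [ 0.0008  0.0004 -0.0023]
```

Converted, 0.045 m / 0.75 = 0.06, 0.02 m / 0.75 = 0.0267.

```bash
echo '[[[0, 0.0027, -0.0007, 0.0267, 0, 0, 0], [0, 0.0027, -0.0007, 0.06, 0, 0, 0], [0, 0.0027, -0.0007, 0.06, 0, 0, 0]]]' | python3 -m handwheel; python3 go.py .6658 .1125 .0455 1.559
```

```text
t: 19.98
position: [0.6637, 0.1131, 0.0941]
tool_rot: [-2.234, -2.206, 0.007]
contact_force: [0.0, -0.9, -0.4]
gripper_width: 0.275
gripper_force: 12.0
t 19.98 pos [0.6637 0.1131 0.0941] grip 0.275 12.0 q1,q7 [-0.02160119 -0.67225648]
d [-0.0005  0.0023  0.0486] rot [-0.0047  0.0017 -0.0009]
```

Converted, 0.05 m / 0.75 = 0.0667, 0.04 m / 0.75 = 0.0533.

```bash
echo '[[[0, 0, 0.0013, 0.0267, 0, 0, 0], [0, 0, 0.0013, 0.0533, 0, 0, 0], [0, 0, 0.0013, 0.0667, 0, 0, 0], [0, 0, 0.0013, 0.0667, 0, 0, 0], [0, 0, 0.0013, 0.0667, 0, 0, 0]]]' | python3 -m handwheel; echo '[[[0.5, 0, 0, 0, 0, 0, 0], [0.6, 0, 0, 0, 0, 0, 0], [0.6, 0, 0, 0, 0, 0, 0], [0.6, 0, 0, 0, 0, 0, 0], [0.6, 0, 0, 0, 0, 0, 0]]]' | python3 -m handwheel; echo '[[[0.6, 0, 0, -0.0267, 0, 0, 0], [0.6, 0, 0, -0.08, 0, 0, 0], [0.8, 0, 0, -0.1333, 0, 0, 0], [1, 0, 0, -0.1733, 0, 0, 0]]]' | python3 -m handwheel;  python3 go.py .449 .042 .15 1.795
```

```text
t: 20.6
position: [0.6667, 0.1139, 0.0465]
tool_rot: [2.236, 2.207, 0.0]
contact_force: [-0.9, -0.8, 0.4]
gripper_width: 0.275
gripper_force: 12.0
t: 21.22
position: [0.6666, 0.1138, 0.0466]
tool_rot: [2.236, 2.207, -0.0]
contact_force: [-0.0, -0.5, -0.2]
gripper_width: 0.603
gripper_force: 0.0
t: 21.72
position: [0.6674, 0.1142, 0.1802]
tool_rot: [2.235, 2.206, 0.005]
contact_force: [0.0, 0.5, -0.0]
gripper_width: 0.806
gripper_force: 0.0
t 21.73 pos [0.6674 0.1142 0.1802] grip 0.806 0.0 q1,q7 [ 5.29243152e-04 -6.24707652e-01]
d [-0.0751 -0.2175  0.0294] rot [ 0.0033 -0.0007 -0.2372]
```

Converted, -0.2175 m / 0.75 = -0.29, -0.185 m / 0.75 = -0.2467, -0.237 rad / 3.1416 = -0.0754.

```bash
echo '[[[1, -0.02, -0.0573, 0, 0, 0, -0.0191], [1, -0.04, -0.12, 0.0133, 0, 0, -0.0382], [1, -0.0667, -0.1867, 0.0267, 0, 0, -0.0573], [1, -0.0867, -0.2467, 0.0387, 0, 0, -0.0754], [1, -0.1, -0.29, 0.0387, 0, 0, -0.0754]]]' | python3 -m handwheel; echo '[[[1, 0, 0, 0, 0, 0, 0], [1, 0, 0, 0, 0, 0, 0]]]' | python3 -m handwheel
python3 - <<'E'
from m import *
f=grab_frame("side"); print(fit(cloud(f),(.666,.112),z=(.016,.054)))
E
python3 go.py .449 .042 .042 1.795
```

```text
t: 22.35
position: [0.4462, 0.0407, 0.1485]
tool_rot: [1.959, 2.456, -0.001]
contact_force: [-0.5, 0.3, -0.1]
gripper_width: 0.995
gripper_force: 0.0
t: 22.6
position: [0.4501, 0.0424, 0.1486]
tool_rot: [1.958, 2.454, 0.005]
contact_force: [0.7, 0.0, 0.4]
gripper_width: 1.005
gripper_force: 0.0
(array([0.66740599, 0.11201435]), 108)
t 22.65 pos [0.4503 0.0425 0.1483] grip 1.001 0.0 q1,q7 [ 0.05671825 -0.6924287 ]
d [-0.0002 -0.0017  0.1063] rot [ 0.0037 -0.0003 -0.0003]
```

Converted, 0.106 m / 0.75 = 0.1413, 0.07 m / 0.75 = 0.0933.

```bash
echo '[[[1, 0, -0.0016, 0.04, 0, 0, 0], [1, 0, -0.0016, 0.0933, 0, 0, 0], [0.7, 0, -0.0016, 0.1413, 0, 0, 0], [0.5, 0, -0.0016, 0.1413, 0, 0, 0], [0.3, 0, -0.0016, 0.1413, 0, 0, 0]]]' | python3 -m handwheel; echo '[[[0, 0, 0, 0, 0, 0, 0], [0, 0, 0, 0, 0, 0, 0], [0, 0, 0, 0, 0, 0, 0], [0, 0, 0, 0, 0, 0, 0], [0, 0, 0, 0, 0, 0, 0]]]' | python3 -m handwheel 12; echo '[[[0, 0, 0, 0, 0, 0, 0], [0, 0, 0, 0, 0, 0, 0], [0, 0, 0, -0.0533, 0, 0, 0], [0, 0, 0, -0.1333, 0, 0, 0], [0, 0, 0, -0.2, 0, 0, 0]]]' | python3 -m handwheel; python3 go.py .6573 -.0989 .19 1.795
```

```text
t: 23.28
position: [0.4483, 0.0422, 0.041]
tool_rot: [1.957, 2.457, 0.002]
contact_force: [0.1, 1.7, 0.6]
gripper_width: 0.688
gripper_force: 0.0
t: 23.9
position: [0.4473, 0.0414, 0.0418]
tool_rot: [1.959, 2.455, 0.001]
contact_force: [1.2, -0.1, 2.3]
gripper_width: 0.28
gripper_force: 12.0
t: 24.52
position: [0.4461, 0.041, 0.1743]
tool_rot: [-1.957, -2.453, 0.004]
contact_force: [2.5, -0.9, -1.0]
gripper_width: 0.278
gripper_force: 12.0
t 24.52 pos [0.4461 0.041  0.1743] grip 0.278 12.0 q1,q7 [ 0.20902467 -0.79767908]
d [-0.1834  0.1747 -0.0166] rot [-0.0041 -0.0009  0.    ]
```

Converted, -0.15 m / 0.75 = -0.2, 0.143 m / 0.75 = 0.1907.

```bash
echo '[[[0, -0.0267, 0.0267, -0.0133, 0, 0, 0], [0, -0.0733, 0.0693, -0.02, 0, 0, 0], [0, -0.12, 0.1147, -0.02, 0, 0, 0], [0, -0.1667, 0.1587, -0.02, 0, 0, 0], [0, -0.2, 0.1907, -0.02, 0, 0, 0]]]' | python3 -m handwheel; echo '[[[0, 0, 0, 0, 0, 0, 0]]]' | python3 -m handwheel; python3 go.py .6573 -.0989 .14 1.795
```

```text
t: 25.15
position: [0.6209, -0.0753, 0.1878]
tool_rot: [-1.961, -2.453, 0.002]
contact_force: [0.0, 0.8, -0.4]
gripper_width: 0.278
gripper_force: 12.0
t: 25.28
position: [0.621, -0.0756, 0.1874]
tool_rot: [1.965, 2.451, -0.001]
contact_force: [-0.8, -0.1, 0.1]
gripper_width: 0.28
gripper_force: 12.0
t 25.27 pos [ 0.621  -0.0756  0.1874] grip 0.28 12.0 q1,q7 [ 0.42729041 -0.32137332]
d [-0.0306  0.0304  0.0474] rot [-0.0006  0.0006 -0.0047]
```

Converted, 0.047 m / 0.75 = 0.0627, -0.0306 m / 0.75 = -0.0408.

```bash
echo '[[[0, -0.0213, 0.0213, 0.0067, 0, 0, 0], [0, -0.04, 0.04, 0.02, 0, 0, 0], [0, -0.0408, 0.0405, 0.04, 0, 0, 0], [0, -0.0408, 0.0405, 0.0627, 0, 0, 0], [0, -0.0408, 0.0405, 0.0627, 0, 0, 0]]]' | python3 -m handwheel; echo '[[[0, 0, 0, 0, 0, 0, 0]]]' | python3 -m handwheel;python3 - <<'E'
from m import *
s=env.state(); f=grab_frame("side"); print(fit(cloud(f),s["position"],z=(.1,.15)),s["position"])
E
python3 go.py .6573 -.0989 .0455 1.795
```

```text
t: 25.9
position: [0.6544, -0.0955, 0.1396]
tool_rot: [-1.955, -2.455, 0.004]
contact_force: [-0.7, 0.1, 0.3]
gripper_width: 0.277
gripper_force: 12.0
t: 26.02
position: [0.6563, -0.0956, 0.1419]
tool_rot: [-1.958, -2.457, -0.0]
contact_force: [0.2, 1.1, 0.2]
gripper_width: 0.281
gripper_force: 12.0
(array([ 0.65695276, -0.09559351]), 320) [ 0.65633536 -0.09557526  0.14187563]
t 26.07 pos [ 0.6567 -0.0957  0.1422] grip 0.282 12.0 q1,q7 [ 0.42110725 -0.27913736]
d [-0.0033 -0.0002  0.0967] rot [ 0.0008 -0.      0.0004]
```

Converted, 0.045 m / 0.75 = 0.06, 0.02 m / 0.75 = 0.0267.

```bash
echo '[[[0, -0.0044, 0, 0.0267, 0, 0, 0], [0, -0.0044, 0, 0.06, 0, 0, 0], [0, -0.0044, 0, 0.06, 0, 0, 0]]]' | python3 -m handwheel; python3 go.py .6573 -.0989 .0455 1.795
```

```text
t: 26.45
position: [0.6554, -0.1001, 0.0939]
tool_rot: [-1.957, -2.453, 0.005]
contact_force: [0.5, -0.5, 0.2]
gripper_width: 0.281
gripper_force: 12.0
t 26.45 pos [ 0.6554 -0.1001  0.0939] grip 0.281 12.0 q1,q7 [ 0.4108785  -0.30782952]
d [0.0007 0.0023 0.0484] rot [-0.0049 -0.0006 -0.0002]
```

Converted, 0.05 m / 0.75 = 0.0667, 0.04 m / 0.75 = 0.0533.

```bash
echo '[[[0, 0, 0.0013, 0.0267, 0, 0, 0], [0, 0, 0.0013, 0.0533, 0, 0, 0], [0, 0, 0.0013, 0.0667, 0, 0, 0], [0, 0, 0.0013, 0.0667, 0, 0, 0], [0, 0, 0.0013, 0.0667, 0, 0, 0]]]' | python3 -m handwheel; echo '[[[0.5, 0, 0, 0, 0, 0, 0], [0.6, 0, 0, 0, 0, 0, 0], [0.6, 0, 0, 0, 0, 0, 0], [0.6, 0, 0, 0, 0, 0, 0], [0.6, 0, 0, 0, 0, 0, 0]]]' | python3 -m handwheel; echo '[[[0.6, 0, 0, -0.0267, 0, 0, 0], [0.6, 0, 0, -0.08, 0, 0, 0], [0.8, 0, 0, -0.1333, 0, 0, 0], [1, 0, 0, -0.2, 0, 0, 0], [1, 0, 0, -0.24, 0, 0, 0]]]' | python3 -m handwheel; echo '[[[1, 0.04, -0.04, 0, 0, 0, 0], [1, 0.1067, -0.08, 0, 0, 0, 0], [1, 0.1067, -0.1467, 0, 0, 0, 0], [1, 0.1067, -0.2, 0, 0, 0, 0], [1, 0.1067, -0.2, 0, 0, 0, 0]]]' | python3 -m handwheel
python3 - <<'E'
from m import *
for c in("scene","side"):
    f=grab_frame(c); cv2.imwrite(f"pics/{c}_end.png",f["frame"]); P=cloud(f)
    for k,p in dict(red=(.592,-.3245),yellow=(.6658,.1119),green=(.6573,-.0989),blue=(.5845,.3307)).items():
        x,n=fit(P,p,z=(.018,.054)); m=(np.hypot(P[...,0]-p[0],P[...,1]-p[1])<.014)
        print(c,k,n,None if x is None else (1e3*(x-p)).round(1),"top",np.percentile(P[m][:,2],99).round(3) if m.any() else "")
    for k in("red","blue"): print("jar",k,[np.round(r["point"],3).tolist() for r in landmark_of(c,"jar_"+k)[:1]])
E
```

```text
t: 27.08
position: [0.6584, -0.0992, 0.0466]
tool_rot: [1.959, 2.456, 0.0]
contact_force: [0.2, 0.2, 0.4]
gripper_width: 0.276
gripper_force: 12.0
t: 27.7
position: [0.6583, -0.0993, 0.0467]
tool_rot: [1.959, 2.456, -0.0]
contact_force: [-0.2, 0.4, 0.1]
gripper_width: 0.6
gripper_force: 0.0
t: 28.32
position: [0.6593, -0.0986, 0.2311]
tool_rot: [1.957, 2.453, 0.005]
contact_force: [0.6, -0.5, -0.3]
gripper_width: 0.915
gripper_force: 0.0
t: 28.95
position: [0.4914, -0.0556, 0.2278]
tool_rot: [1.958, 2.456, -0.005]
contact_force: [1.1, -0.3, 0.1]
gripper_width: 1.0
gripper_force: 0.0
scene red 245 [0.7 0.8] top 0.086
scene yellow 137 [0.4 1.4] top 0.085
scene green 143 [0.1 0.3] top 0.085
scene blue 120 [1.3 2.3] top 0.084
jar red [[0.44, -0.042, 0.006]]
jar blue [[0.433, 0.249, -0.003]]
side red 282 [1.  0.6] top 0.085
side yellow 102 [1.4 0.2] top 0.084
side green 221 [ 1.  -0.2] top 0.084
side blue 23 [3.3 2.5] top 0.056
jar red [[0.438, -0.04, 0.001]]
jar blue [[0.432, 0.249, -0.001]]
```

View pics/scene_end.png

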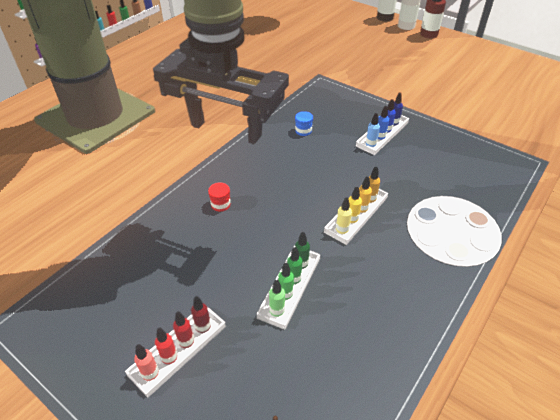

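All four racks are full: red's bottle is at (165,345), green's at (296,262), yellow's at (365,192) and blue's at (383,122). The jars at (220,197) and (304,123) haven't moved, and the gripper is clear.

```bash
python3 -c "
from rig import env
print(env.hand_in())"
```

```text
the job is handed in; nothing more can be done
None
```

I put all four dropper bottles upright in their own colour's rack, within about 4 mm of the place centres by camera; racks and jars show no visible movement, and the job was handed in at about 29 s, with no verdict returned.

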